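# Shut and lock the filter pot of the studio's dust extractor

## Robot

A 7-joint arm with a two-finger parallel gripper is mounted at the origin on the work surface. World frame = base frame: x ahead of the robot, y to its left, z up, the work surface at z = 0. Lengths are in mm, angles in rad, forces in N, time in s.
With the tool pointing down it reaches from about 400 to 900 mm from the base axis. Payload 5.6 kg.
Tool frame: the origin (TCP) lies at the very end of the fingers, on their centre line; the grasp point (between the pads) lies 19 mm behind it; z points along the fingers, y is the direction in which the jaws open and shut (so a half turn about z gives the same grasp; the last joint's range is limited). The gripper opens to 92 mm and grips with 3 to 60 N. Pads are 20 mm wide; open, the fingers measure 128 mm over their backs; the gripper's body (75 mm by 189 mm) begins 69 mm behind the grasp point.
Start: joints at [-1.263, 0.468, -0.012, 1.603, 0.006, 1.071, -0.056], TCP at [223.413, 610.406, 214.592] pointing down, gripper open.
Joint ranges: [-2.53, 2.53], [-0.31, 2.02], [-1.57, 1.55], [0.28, 2.44], [-1.29, 4.43], [0.15, 1.84], [-2.92, 2.92]. Speed limits (rad/s): [2.57, 2.57, 3.14, 3.14, 3.14, 3.14, 3.14].

## Interface

Orientations are given as a unit quaternion [x, y, z, w].
In Python, from cell import arm gives the robot as it stands. The module is installed in compiled form; this text tells all that it offers.
- The arm moves only by the tool move_arm, never from a script. Its argument "targets" is a list of rows, each a list of 5 numbers: the shift along the tool's x, y, z as a fraction of full scale, then the turn about the tool's z as a fraction of full scale, then the closure in counts, from 0 (fully open) to 255 (shut). A call has 1 to 12 rows; each row shifts and turns the commanded pose from where the row before left it, along the tool's axes as they then stand; what a row does not reach is not made up. Full scale, the value 1, is 10 cm for a shift and 180 degrees for a turn. A row lasts 1/8 s, in which the tool goes at most 62.5 mm and 10.7 degrees, less where a joint would pass 70% of its speed; a pose out of reach is approached as far as the arm can. A call with a number of a shift or a turn outside -1 to 1 is refused whole. A call with a gripper value outside its range is refused whole. The fingers move at their own pace and stop on an object; "squeeze" is the grip in N (left out, the last holds). Time passes only in rows, so rows that do not move let the fingers close. It gives the time, the measured TCP pose, the force and the opening at its end, in the units of the state.
- arm.observe(): the state, without advancing time (a new reading comes with each control period).
- arm.read_camera(name): name is "scene" or "side" or "wrist"; returns the picture (384x512x3 uint8, red, green, blue); there is no depth.
- arm.get_calibration(name): a dict with "fx", "fy", "cx", "cy" (pixels), "extrinsics" (4x4, takes a point from camera to world coordinates); the wrist camera has in their place "T_tool_cam" (4x4, takes a point from camera to tool coordinates, whose origin is the TCP and whose axes are the flange's). Camera axes: x right, y up, looking along -z (the intrinsics and any distortion apply to the point x, -y, -z); pixel columns grow to the right and rows downward; lengths in mm; the calibration is good to about 2 mm. A picture is of the moment at which its call begins: read the wrist's pose just before it. get_calibration takes no time and is no camera call.
- arm.finish_job(): hands the job in, once; it reports no verdict.
Trained networks look in the newest picture that a camera, given by its name, has taken for a name from the list of things; names that differ only in an ending like _2 or _b are one class to them, and where a whole thing is asked for, a point or a joint stands for the part that bears it (a point fixed in the world has none). Each returns a list of dicts, best first, with "p" (0 to 1); they miss things now and then, are a little off and sometimes report something else, mostly with a low value. They report only what shows in the picture. A call takes as long as a camera call.
- arm.regions_of(camera, target): "region" (384x512 bool, what is visible of it) and "position" ([row, column] in pixels, amid what is visible of it).
The state is a dict: "time_s": time; "joint_positions": joint angles; "dq": joint speeds; "joint_torque": joint torques, N m; "eef_pos": TCP position; "ee_rot": TCP orientation; "wrist_force": force on the tool from outside, world axes, zero at the start; "ft_torque": the same for the moment, N m; "finger_gap": finger opening in mm.
Only numpy, scipy, OpenCV 4.12 (cv2) and the standard library are available. Lean on these libraries where they do the work, as an engineer would, in place of code of your own. Each camera call takes 0.05 s, during which the arm holds its last target. There are 200 camera calls.

## Task

The filter cover of the bench dust extractor has been left open. Swing the white cover fully shut, then turn its blue lock collar clockwise until the red pointer lines up with the green mark. Let go, and leave the mallet, the chisel and the marble carving where they are.

Things in the scene. Friction and masses are not known exactly. Their poses are not given: they have to be found in the camera images.
- extractor: Fixed dust extractor; place and yaw vary. Origin: on the table under the centre of the pot's mouth; z up, x away from the robot at yaw 0. Base 370 x 220 x 12 mm (x -110 to 260), grey pot 160 mm across, blue motor box 190 wide, 137 high (x 157 to 253). Mouth centre 150 mm above the origin; the mouth's outward normal leans 30 deg (0.524 rad) from vertical towards its -x, the robot's side.
- cover (a joint): Hinge of the white cover (disc 160 mm across, 10 mm thick), rad. 0 = fully shut on the mouth; grows as the cover swings up (0.524: level), stop at 1.35. Starts at 0.7 to 1.2. The hinge line is parallel to the extractor's y. Stiff (about 0.6 N m friction): the cover stays where it is left; pressing the tab with up to about 6 N moves it.
- cover_hinge (a point): Middle of the cover's hinge line, at the upper edge of the mouth, 90 mm up the slope from the mouth's centre, in the plane of the cover's underside. Its axes turn with the cover: x from the free edge to the hinge, y along the hinge, z out of the cover's outer face.
- cover_tab (a point): Middle of the yellow patch on the outer face of the cover's press tab (44 mm wide, 10 mm thick, sticking out 32 mm beyond the disc at the free edge), 188 mm from the hinge line. Moves with the cover; axes as those of cover_hinge.
- collar (a joint): Angle of the blue lock collar on the cover, rad; grows clockwise, looking at the cover's outer face. 0: red pointer at the black (open) mark on the extractor's -y side; 1.571: red pointer at the green (locked) mark towards the tab. Starts at 0.1 to 0.8. Runs past the green mark to a stop at 1.9. Friction about 0.25 N m; stays where it is left.
- collar_top (a point): Centre of the collar's top face. Ribbed round grip 64 mm across, its top 36 mm above the cover's outer face, with a flange 80 mm across and 5 mm high at its foot; a fixed aluminium stub 38 mm across stands 3 mm above its top. z: outward along its axis (the cover's normal), 90 mm from the hinge line and through the mouth's centre when shut. The cover is flat and bare around it.
- locked_mark (a point): Middle of the green (locked) mark, a bar 28 x 9 mm on the cover's outer face, 60 mm from the collar's axis towards the tab.
- mallet: Bystander: carver's mallet standing on its white head (86 mm across, 72 mm high), wooden handle upwards, 187 mm high in all. Origin under its centre.
- chisel: Bystander: stone chisel lying flat, about 235 mm long, 22 mm thick, wooden handle towards its -x. Origin underneath, where the handle meets the blade.
- carving: Bystander: small white marble carving, 95 x 75 mm and 90 mm high. Origin under its centre.

How it is judged:
By the outcome, as a careful person would: the job done as asked, in the order asked, and still so for the second after the job is handed in, with the robot touching nothing.
It also fails if it takes over 58 s, if anything falls off the work surface, if the arm or the gripper's body presses on something with over 40 N, if the wrist force passes 120 N, or if a joint passes its speed limit or range.

## Working session

There is one attempt and no reset: what is moved stays moved. The work goes in short steps, Python scripts to look and compute and a tool call to move; the robot and the scene stay as the last step left them, time stands still between calls to the robot, and variables do not carry over. Pictures are saved under pics/ and viewed, about 8 in all and at most 12, crops included, and the job is handed in when it is done.

Besides the shell and the picture viewer there is one more tool, called after ">>>" by a JSON object that holds its "name" and its "arguments", one argument or row to a line. move_arm: Moves the arm, as the interface text tells. Its arguments: {"type":"object","properties":{"targets":{"type":"array","items":{"type":"array","items":{"type":"number"}}},"squeeze":{"type":"number"}},"required":["targets"]}

```bash
mkdir -p pics; cat > h.py <<'E'
import numpy as np, cv2
from cell import arm
from scipy.spatial.transform import Rotation as R
def save(n,im,f): cv2.imwrite('pics/'+f,im[:,:,::-1])
E
python3 - <<'E'
from h import *
s=arm.observe(); print({k:np.round(v,3) for k,v in s.items()})
ims=[]
for c in ['scene','side']:
    im=arm.read_camera(c); save(c,im,c+'0.png'); k=arm.get_calibration(c)
    print(c,k['fx'],k['fy'],k['cx'],k['cy'],[x for x in k if x not in('fx','fy','cx','cy','extrinsics')]);print(np.round(k['extrinsics'],3).tolist())
    for t in ['extractor','cover','cover_tab','collar','collar_top','locked_mark','mallet','chisel','carving']:
        r=arm.regions_of(c,t)
        print(t,[(round(x['p'],2),np.round(x['position'],1).tolist(),int(x['region'].sum())) for x in r[:2]])
k=arm.get_calibration('wrist');print({a:np.round(b,3).tolist() for a,b in k.items()})
E
```

```text
{'time_s': np.float64(0.0), 'joint_positions': array([-1.263,  0.468, -0.012,  1.604,  0.006,  1.071, -0.056]), 'dq': array([-0.002,  0.   , -0.001,  0.002,  0.002,  0.001,  0.001]), 'joint_torque': array([-1.0000e-03, -5.2059e+01, -1.3000e-02, -2.4374e+01, -5.7000e-02,
        1.7000e-02,  0.0000e+00]), 'eef_pos': array([223.216, 609.85 , 213.63 ]), 'ee_rot': array([ 0.175,  0.985, -0.001, -0.   ]), 'wrist_force': array([ 0.159,  0.853, -0.078]), 'ft_torque': array([-0.007,  0.028,  0.   ]), 'finger_gap': np.float64(91.957)}
scene 457.88316694171755 457.88316694171755 254.10388368106794 190.7360477938599 []
[[0.458, -0.735, 0.5, 1118.288], [0.889, 0.371, -0.268, -210.511], [0.012, 0.568, 0.823, 898.887], [0.0, 0.0, 0.0, 1.0]]
extractor [(0.96, [238.5, 280.2], 22039), (0.37, [209.1, 374.1], 1402)]
cover [(0.62, [158.2, 264.8], 6128)]
cover_tab [(0.81, [154.9, 266.4], 6171)]
collar [(0.64, [162.6, 262.5], 1172), (0.49, [159.7, 264.4], 6010)]
collar_top []
locked_mark []
mallet [(0.77, [135.6, 329.5], 1377)]
chisel [(0.62, [270.0, 170.3], 800)]
carving [(0.6, [212.9, 373.5], 1523)]
side 368.30417206262734 368.30417206262734 252.0855049350866 191.78464543201153 []
[[-0.784, 0.43, -0.448, 290.7], [-0.621, -0.561, 0.548, 518.03], [-0.016, 0.708, 0.706, 704.294], [0.0, 0.0, 0.0, 1.0]]
extractor [(0.58, [191.5, 233.4], 16044)]
cover [(0.82, [152.2, 253.2], 2802)]
cover_tab [(0.91, [153.0, 252.9], 2869)]
collar [(0.8, [143.4, 249.6], 818), (0.39, [151.3, 254.5], 2848)]
collar_top [(0.77, [145.3, 248.0], 831)]
locked_mark [(0.86, [153.5, 253.0], 2818)]
mallet [(0.92, [312.9, 226.7], 2214)]
chisel [(0.8, [172.4, 308.0], 476)]
carving [(0.66, [254.2, 156.1], 1576), (0.5, [151.9, 254.9], 2806)]
{'fx': 289.707, 'fy': 289.707, 'cx': 256.826, 'cy': 192.745, 'T_tool_cam': [[0.0, 0.958, 0.287, 81.242], [1.0, 0.0, -0.001, -0.07], [-0.001, 0.287, -0.958, -169.59], [0.0, 0.0, 0.0, 1.0]]}
```

View pics/scene0.png

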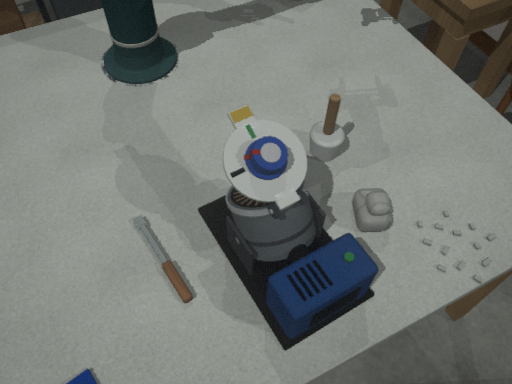

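View pics/side0.png

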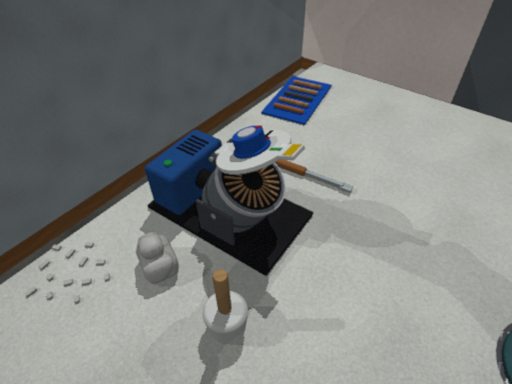

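```bash
cat >> h.py <<'E'
from scipy.optimize import least_squares
K={}
def proj(c,P,T=None):
    k=arm.get_calibration(c); E=np.array(k['extrinsics']) if T is None else T
    p=(np.asarray(P)-E[:3,3])@E[:3,:3]
    return np.stack([k['cx']+k['fx']*p[...,0]/-p[...,2],k['cy']+k['fy']*p[...,1]/p[...,2]],-1)
def base(q):  # x,y,yaw -> R,t
    return R.from_euler('z',q[2]).as_matrix(),np.array([q[0],q[1],0.])
def cov(q):   # cover frame in world, q=x,y,yaw,a
    e=np.pi/6-q[3]; Rb,t=base(q)
    h=np.array([90*np.cos(np.pi/6),0,150+45.])
    Rc=np.array([[np.cos(e),0,-np.sin(e)],[0,1,0],[np.sin(e),0,np.cos(e)]])
    return Rb@Rc,t+Rb@h
def wristT(s):
    T=np.eye(4);T[:3,:3]=R.from_quat(s['ee_rot']).as_matrix();T[:3,3]=s['eef_pos']
    return T@np.array(arm.get_calibration('wrist')['T_tool_cam'])
def blobs(im,lo,hi,box,n=3):
    m=cv2.inRange(cv2.cvtColor(im,cv2.COLOR_RGB2HSV),lo,hi); x0,y0,x1,y1=box
    M=np.zeros_like(m);M[y0:y1,x0:x1]=m[y0:y1,x0:x1]
    _,_,st,ce=cv2.connectedComponentsWithStats(M)
    o=np.argsort(-st[1:,4])[:n]+1
    return [(int(st[i,4]),np.round(ce[i],1).tolist()) for i in o]
E
python3 - <<'E'
from h import *
for c,box in [('scene',(215,95,310,215)),('side',(210,110,320,180))]:
    im=cv2.imread(f'pics/{c}0.png')[:,:,::-1]
    for n,lo,hi in [('yel',(15,120,80),(32,255,255)),('grn',(45,100,40),(85,255,255)),('blk',(0,0,0),(180,255,50)),('red',(0,150,80),(8,255,255)),('red2',(170,120,80),(180,255,255)),('blue',(105,150,40),(125,255,255))]:
        print(c,n,blobs(im,lo,hi,box))
B=[[-110,-110,12],[260,-110,12],[260,110,12]]
C=[[-188,0,10],[-150,0,10],[-90,-60,10],[-90,0,49]]
def pr(c,q,b,cc):
    Rb,t=base(q);Rc,h=cov(q)
    return proj(c,np.array([Rb@p+t for p in b]+[Rc@p+h for p in cc]))
obS=np.array([[199,211],[290,343],[373,292],[242,115],[251,131],[238,173],[271,153]],float)
obD=np.array([[311,213],[268,263],[293,151],[276,149],[246,130]],float)
f=lambda q:np.r_[(pr('scene',q,B,C)-obS).ravel(),(pr('side',q,[[-110,-110,12],[-110,110,12]],[C[0],C[1],C[3]])-obD).ravel()]
r=least_squares(f,[640,0,0,.9],x_scale=[100,100,1,1],loss='soft_l1')
print(r.x,np.round(f(r.x).reshape(-1,2),1).tolist())
E
python3 -c "
import cv2,numpy as np
a=cv2.imread('pics/scene0.png')[95:215,205:315];b=cv2.imread('pics/side0.png')[110:190,210:320]
a=cv2.resize(a,None,fx=4,fy=4,interpolation=2);b=cv2.resize(b,None,fx=3,fy=3,interpolation=2)
o=np.zeros((480,780,3),np.uint8);o[:,:440]=a;o[:240,440:770]=b;cv2.imwrite('pics/crop.png',o)"
```

```text
scene yel [(192, [240.7, 113.8])]
scene grn [(43, [250.3, 131.0])]
scene blk [(240, [247.9, 201.5]), (213, [221.4, 207.1]), (41, [237.1, 172.4])]
scene red [(21, [254.9, 151.4]), (3, [245.7, 156.3])]
scene red2 [(3, [247.0, 155.0]), (2, [258.5, 153.0]), (1, [253.0, 149.0])]
scene blue [(417, [270.2, 153.6]), (82, [265.0, 175.4]), (4, [248.5, 164.8])]
side yel [(98, [291.9, 149.1]), (22, [270.0, 176.0]), (21, [267.8, 171.4])]
side grn [(21, [275.2, 148.5])]
side blk [(343, [253.5, 174.9]), (20, [213.4, 163.0]), (9, [210.3, 172.3])]
side red [(1, [267.0, 137.0])]
side red2 [(9, [257.3, 126.8]), (4, [266.8, 137.8])]
side blue [(711, [250.1, 144.2]), (404, [289.8, 114.9]), (126, [213.7, 144.2])]
[6.66529633e+02 5.81149536e+01 8.46734045e-02 8.95511365e-01] [[-1.8, -1.9], [-1.0, 6.3], [4.4, -0.5], [-1.3, 0.0], [-0.3, 1.1], [0.7, 0.1], [0.7, -1.0], [2.2, -2.7], [-0.8, 10.5], [-0.4, -1.2], [0.1, 0.3], [-0.1, 1.7]]
```

View pics/crop.png

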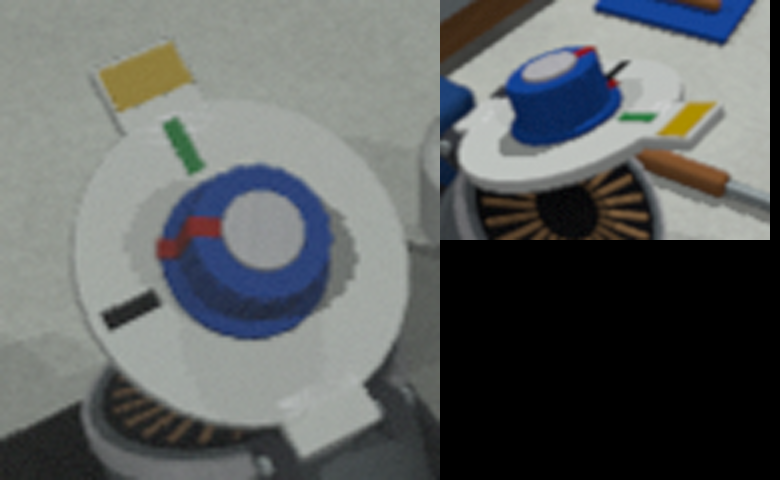

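```bash
cat >> h.py <<'E'
def plan(q,P,yaw_off=0,dz=0):
    """report deltas in tool axes from current pose to world P with tool y along extractor y"""
    s=arm.observe();Rt=R.from_quat(s['ee_rot']).as_matrix()
    d=Rt.T@(np.asarray(P)-s['eef_pos'])/100
    yd=q[2]+np.pi/2; yc=np.arctan2(Rt[1,1],Rt[0,1])
    turn=-(yd-yc)/np.pi
    return np.round(d,3),round(turn,4)
E
python3 - <<'E'
from h import *
C=[[-188,0,10],[-150,0,10],[-90,-60,10],[-90,0,49]]
def pr(c,q,cc):
    Rc,h=cov(q); return proj(c,np.array([Rc@p+h for p in cc]))
oS=np.array([[240.9,114],[250.4,131],[237.3,172.6],[271,152.6]]);oD=np.array([[292.3,150],[275.6,149],[246,132.5]])
f=lambda q:np.r_[(pr('scene',q,C)-oS).ravel(),(pr('side',q,[C[0],C[1],C[3]])-oD).ravel()]
r=least_squares(f,[640,0,0,.9],x_scale=[100,100,1,1],loss='soft_l1');q=r.x
print(q,np.round(f(q).reshape(-1,2),1).tolist())
np.save('q.npy',q)
def ray(c,px):
    k=arm.get_calibration(c);E=np.array(k['extrinsics']);d=E[:3,:3]@[(px[0]-k['cx'])/k['fx'],-(px[1]-k['cy'])/k['fy'],-1]
    return E[:3,3],d
for n,c,px,z in [('mallet','scene',(326,150),0),('mallettop','scene',(334,97),187),('mallettop','side',(220,273),187),('carv','scene',(373,222),20)]:
    o,d=ray(c,px);print(n,np.round(o+d*(z-o[2])/d[2]))
Rc,h=cov(q);print('tab',Rc@C[0]+h,'hinge',h)
for a in [q[3],.7,.5,.3,.15,0]:
    Rc,h=cov([*q[:3],a]);print(a,np.round(Rc@[-188,0,10]+h,1))
k=[.1,.8]
# pointer: flange red px
for a in np.arange(.1,.9,.1):
    Rc,h=cov(q); print(round(a,1),np.round(proj('scene',Rc@[-90-40*np.sin(a),-40*np.cos(a),15]+h),1),end=';')
print(plan(q,Rc@C[0]+h))
E
```

```text
[6.65812440e+02 5.71103847e+01 6.03704875e-02 9.01230655e-01] [[0.4, 0.3], [0.4, 0.6], [0.4, -0.2], [-0.0, -0.6], [0.1, -0.2], [0.6, 0.2], [0.4, -1.2]]
mallet [543. 304.   0.]
mallettop [542. 294. 187.]
mallettop [544. 296. 187.]
carv [779. 275.  20.]
tab [572.85797937  51.49185117 273.6148096 ] hinge [743.61273573  61.81294084 195.        ]
0.901230655233183 [572.9  51.5 273.6]
0.7 [560.6  50.8 237.8]
0.5 [555.8  50.5 200.6]
0.3 [558.4  50.6 163.1]
0.15 [565.3  51.  135.7]
0 [576.1  51.7 109.7]
0.1 [246.8 165.2];0.2 [246.1 163.2];0.3 [245.6 161.1];0.4 [245.3 159. ];0.5 [245.2 156.9];0.6 [245.3 154.9];0.7 [245.6 152.8];0.8 [246.2 150.9];(array([-5.203, -4.047, -0.59 ]), np.float64(-0.1309))
```

>>> {"name": "move_arm", "arguments": {
  "targets": [
    [0,0,-0.5,0,255],
    [0,0,-0.5,-0.0437,255],
    [0,0,0,-0.0437,255],
    [0,0,0,-0.0437,255]
  ],
  "squeeze": 25
}}

```text
time_s: 1.5
eef_pos: [223.5, 610.6, 315.6]
ee_rot: [-0.033, 0.999, 0.001, 0.0]
wrist_force: [0.2, -0.1, -0.3]
finger_gap: 54.0
```

>>> {"name": "move_arm", "arguments": {
  "targets": [
    [-0.22,-0.413,0,0,255],
    [-0.22,-0.413,0,0,255],
    [-0.22,-0.413,0,0,255],
    [-0.22,-0.413,0,0,255],
    [-0.22,-0.413,0,0,255],
    [-0.22,-0.413,0,0,255],
    [-0.22,-0.413,0,0,255],
    [-0.22,-0.413,0,0,255],
    [-0.22,-0.413,0,0,255],
    [-0.22,-0.413,0,0,255],
    [-0.22,-0.413,0,0,255],
    [-0.22,-0.413,0,0,255]
  ]
}}

```text
time_s: 3.0
eef_pos: [517.8, 130.5, 314.9]
ee_rot: [-0.031, 1.0, 0.0, 0.0]
wrist_force: [-0.1, -0.1, -0.0]
finger_gap: 0.8
```

```bash
python3 - <<'E'
from h import *
q=np.load('q.npy');s=arm.observe()
print(s['time_s'],s['eef_pos'],s['ee_rot'],s['joint_positions'],s['wrist_force'],s['finger_gap'])
print(plan(q,[571,51.5,290]))
T=wristT(s);im=arm.read_camera('wrist');save(0,im,'w1.png')
Rc,h=cov(q);print(np.round(proj('wrist',np.array([Rc@p+h for p in [[-188,0,10],[-150,0,10],[-90,-60,10],[-90,0,49]]]),T)))
E
```

```text
3.0 [517.7798263  130.50994853 314.88134281] [-3.05650367e-02  9.99532710e-01  1.84893027e-04  3.24884059e-04] [-0.52467488  0.17374769  0.24726972  1.78016838 -0.04575979  1.19249802
  1.36783501] [-0.07792196 -0.11311241 -0.00807361] 0.8045121637022326
(array([-0.483, -0.821,  0.249]), np.float64(0.0002))
[[157. 272.]
 [166. 297.]
 [119. 330.]
 [168. 371.]]
```

View pics/w1.png

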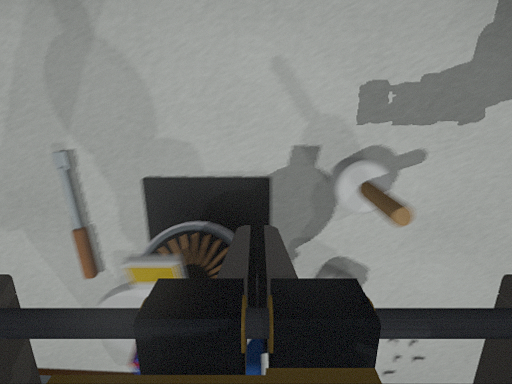

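>>> {"name": "move_arm", "arguments": {
  "targets": [
    [-0.24,-0.42,0,0,255],
    [-0.24,-0.42,0,0,255],
    [0,0,0.25,0,255],
    [0,0,0,0,255]
  ]
}}

```text
time_s: 3.55
eef_pos: [569.0, 50.8, 288.0]
ee_rot: [-0.03, 1.0, -0.0, -0.002]
wrist_force: [-1.0, 0.2, 1.1]
finger_gap: 0.3
```

>>> {"name": "move_arm", "arguments": {
  "targets": [
    [0,0,0.1,0,255],
    [0.02,0,0.1,0,255],
    [0.03,0,0.1,0,255],
    [0.03,0,0.1,0,255]
  ]
}}

```text
time_s: 4.05
eef_pos: [561.9, 50.9, 249.1]
ee_rot: [-0.031, 1.0, 0.0, 0.0]
wrist_force: [-0.5, 1.9, 1.4]
finger_gap: 0.4
```

>>> {"name": "move_arm", "arguments": {
  "targets": [
    [0.02,0,0.12,0,255],
    [0.02,0,0.12,0,255],
    [0.01,0,0.12,0,255],
    [0,0,0.12,0,255],
    [0,0,0.12,0,255],
    [0,0,0,0,255]
  ]
}}

```text
time_s: 4.8
eef_pos: [556.9, 49.9, 188.4]
ee_rot: [-0.03, 1.0, -0.0, -0.001]
wrist_force: [-0.7, 0.7, 0.3]
finger_gap: 0.6
```

```bash
python3 - <<'E'
from h import *
s=arm.observe();print(s['wrist_force'],s['eef_pos'])
im=arm.read_camera('scene');a=cv2.resize(im[80:240,180:400],None,fx=2,fy=2)
im=arm.read_camera('side');b=cv2.resize(im[80:240,180:340],None,fx=2,fy=2)
save(0,np.hstack([a,b]),'p2.png')
E
```

```text
[-0.72508948  0.74036683  0.34937714] [556.86822289  49.91670708 188.41619447]
```

View pics/p2.png

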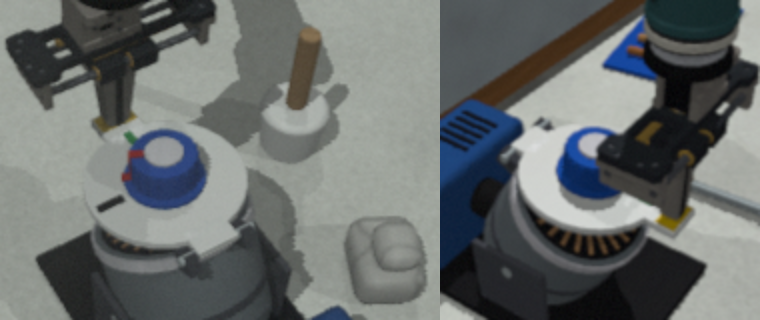

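>>> {"name": "move_arm", "arguments": {
  "targets": [
    [0,0,0.12,0,255],
    [-0.01,0,0.12,0,255],
    [-0.03,0,0.12,0,255],
    [-0.03,0,0.12,0,255],
    [-0.04,0,0.1,0,255],
    [-0.03,0,0.06,0,255],
    [0,0,0,0,255]
  ]
}}

```text
time_s: 5.78
eef_pos: [570.9, 50.9, 124.8]
ee_rot: [-0.03, 1.0, -0.0, -0.001]
wrist_force: [-0.2, 0.2, -0.0]
finger_gap: 0.1
```

>>> {"name": "move_arm", "arguments": {
  "targets": [
    [-0.02,0,0.04,0,255],
    [-0.02,0,0.04,0,255],
    [0,0,0,0,255]
  ]
}}

```text
time_s: 6.15
eef_pos: [575.2, 51.2, 117.4]
ee_rot: [-0.03, 1.0, -0.0, -0.0]
wrist_force: [-0.4, 0.3, 0.5]
finger_gap: 0.7
```

>>> {"name": "move_arm", "arguments": {
  "targets": [
    [0,0,0.03,0,255],
    [0,0,0,0,255]
  ]
}}

```text
time_s: 6.4
eef_pos: [575.9, 51.3, 115.1]
ee_rot: [-0.03, 1.0, 0.0, 0.001]
wrist_force: [0.3, 0.5, 2.6]
finger_gap: 0.5
```

>>> {"name": "move_arm", "arguments": {
  "targets": [
    [0,0,0.03,0,255],
    [0,0,0,0,255]
  ]
}}

```text
time_s: 6.65
eef_pos: [576.4, 51.3, 114.4]
ee_rot: [-0.03, 1.0, 0.001, 0.001]
wrist_force: [-5.5, -0.8, 18.6]
finger_gap: 0.2
```

>>> {"name": "move_arm", "arguments": {
  "targets": [
    [0,0,0.02,0,255],
    [0,0,0,0,255]
  ]
}}

```text
time_s: 6.9
eef_pos: [576.6, 51.3, 114.0]
ee_rot: [-0.03, 1.0, 0.001, 0.002]
wrist_force: [-9.5, -1.0, 30.1]
finger_gap: 0.5
```

>>> {"name": "move_arm", "arguments": {
  "targets": [
    [0,0,-0.4,0,0],
    [0,0,-0.45,0,0],
    [0,0,-0.5,0,0],
    [0,0,-0.1,0,0]
  ]
}}

```text
time_s: 7.4
eef_pos: [576.9, 51.3, 258.1]
ee_rot: [-0.03, 1.0, 0.001, 0.003]
wrist_force: [0.5, -0.3, -0.4]
finger_gap: 38.3
```

```bash
python3 - <<'E'
from h import *
q=np.load('q.npy');s=arm.observe()
C=[[-188,0,10],[-150,0,10],[-90,-60,10],[-90,0,49]]
P=lambda c,q,T=None:proj(c,np.array([cov(q)[0]@p+cov(q)[1] for p in C]),T)
T=wristT(s);w=arm.read_camera('wrist');sc=arm.read_camera('scene');sd=arm.read_camera('side')
Y=(15,120,80),(32,255,255);G=(45,100,40),(85,255,255);Rd=(172,120,60),(180,255,255)
for a in [0,.03]:
    qq=[*q[:3],a]
    for c,t in [('scene',None),('side',None),('wrist',T)]: print(c,a,np.round(P(c,qq,t),1).tolist())
for n,im in [('scene',sc),('side',sd),('wrist',w)]: print(n,blobs(im,*Y,(0,0,512,384),2),blobs(im,*G,(0,0,512,384),3),blobs(im,(0,130,60),(8,255,255),(0,0,512,384),2))
Rc,h=cov([*q[:3],0]);g=Rc@[-96,0,24]+h;print('grip',g,s['eef_pos'],plan(q,g+[0,0,90]))
save(0,np.hstack([cv2.resize(sc[80:280,190:390],None,fx=2,fy=2),cv2.resize(sd[80:280,180:360],None,fx=2,fy=2)]),'p3.png')
E
```

```text
scene 0 [[242.8, 168.6], [250.6, 173.9], [237.6, 195.7], [259.2, 165.9]]
side 0 [[286.5, 208.5], [274.0, 196.4], [269.3, 162.4], [261.7, 168.9]]
wrist 0 [[256.9, 179.2], [256.9, 212.5], [200.0, 268.8], [257.1, 270.2]]
scene 0.03 [[242.3, 166.4], [250.1, 172.1], [237.4, 194.5], [259.3, 164.9]]
side 0.03 [[287.6, 207.4], [274.8, 195.4], [269.7, 161.7], [261.7, 167.8]]
wrist 0.03 [[256.9, 178.2], [256.9, 212.1], [199.5, 269.2], [257.1, 272.0]]
scene [(38, [239.8, 169.3])] [(82, [348.5, 256.5]), (1, [100.0, 1.0]), (1, [247.0, 5.0])] [(4, [245.5, 170.0]), (1, [244.0, 185.0])]
side [(178, [220.3, 292.4]), (138, [286.3, 208.4])] [(39, [167.6, 162.6]), (26, [273.6, 196.4])] [(7, [271.1, 167.7])]
wrist [(641, [257.1, 179.3]), (110, [171.9, 328.3])] [(168, [257.0, 212.5])] [(35, [233.1, 253.7]), (29, [232.2, 259.0])]
grip [648.64761489  56.0728751  167.78460969] [576.92788775  51.31033325 258.0659277 ] (array([-0.741,  0.002, -0.039]), np.float64(0.0002))
```

View pics/p3.png

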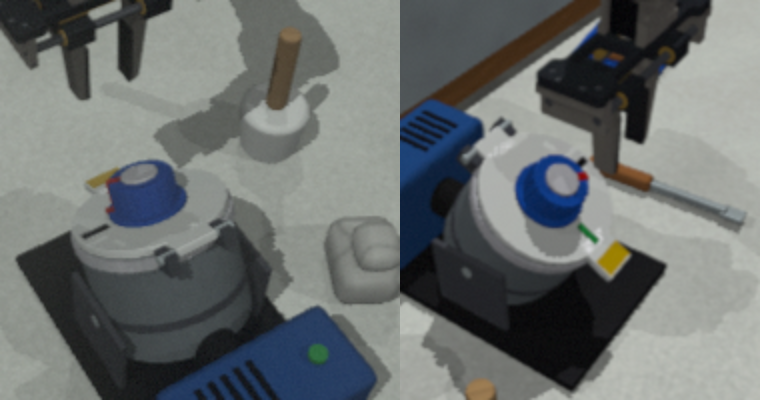

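>>> {"name": "move_arm", "arguments": {
  "targets": [
    [-0.35,0,0,0,0],
    [-0.34,0.006,0,0,0],
    [0,0,0.15,-0.0333,0],
    [0,0,0.2,-0.0333,0],
    [0,0,0,0,0],
    [0,0,0,0,0]
  ]
}}

```text
time_s: 8.3
eef_pos: [643.7, 55.9, 219.0]
ee_rot: [-0.134, 0.991, -0.0, -0.001]
wrist_force: [0.4, 0.2, -0.8]
finger_gap: 91.8
```

```bash
cat >> h.py <<'E'
def pointer(q,f=None):
    s=arm.observe();T=wristT(s);w=arm.read_camera('wrist')
    if f: save(0,w,f)
    m=cv2.inRange(cv2.cvtColor(w,cv2.COLOR_RGB2HSV),(0,120,50),(8,255,255))|cv2.inRange(cv2.cvtColor(w,cv2.COLOR_RGB2HSV),(172,120,50),(180,255,255))
    Rc,h=cov([*q[:3],0]);k=arm.get_calibration('wrist');c=proj('wrist',Rc@[-90,0,46]+h,T)
    v,u=np.nonzero(m);ok=np.hypot(u-c[0],v-c[1])<100
    res=[]
    for U,V in zip(u[ok],v[ok]):   # intersect with top plane n=46
        d=T[:3,:3]@[(U-k['cx'])/k['fx'],-(V-k['cy'])/k['fy'],-1]
        o=Rc.T@(T[:3,3]-h);d=Rc.T@d;p=o+d*(46-o[2])/d[2]-[-90,0,46];r=np.hypot(p[0],p[1])
        if 17<r<33: res.append(np.arctan2(-p[0],-p[1]))
    print('pointer',len(res),np.mean(res) if res else None, np.round(np.percentile(res,[10,90]),2) if res else '','need',1.571-np.mean(res) if res else '')
E
python3 - <<'E'
from h import *
q=np.load('q.npy');s=arm.observe();print(s['eef_pos'],s['ee_rot']);pointer(q,'w3.png')
Rc,h=cov([*q[:3],0]);print(Rc@[-96,0,29]+h,plan(q,Rc@[-96,0,29]+h))
E
```

```text
[643.73238783  55.88629031 218.99662865] [-1.33773004e-01  9.91011810e-01 -6.23168550e-05 -6.10264461e-04]
pointer 225 0.47731728773916315 [0.34 0.61] need 1.0936827122608368
[646.15216925  55.92204054 172.11473671] (array([-0.02 , -0.006,  0.476]), np.float64(0.0663))
```

View pics/w3.png

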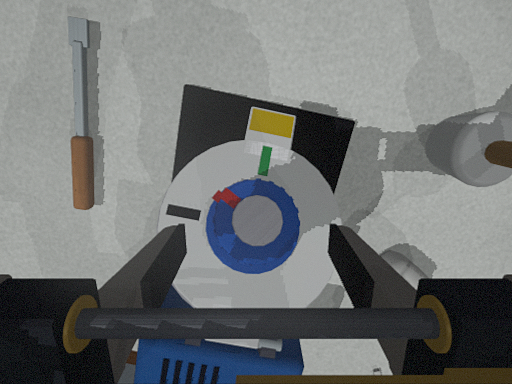

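>>> {"name": "move_arm", "arguments": {
  "targets": [
    [-0.02,0,0.2,0,0],
    [0,0,0.15,0,0],
    [0,0,0.12,0,0],
    [0,0,0,0,0]
  ]
}}

```text
time_s: 8.85
eef_pos: [645.0, 56.5, 171.0]
ee_rot: [-0.135, 0.991, -0.0, -0.001]
wrist_force: [-0.4, 0.4, 0.4]
finger_gap: 92.0
```

>>> {"name": "move_arm", "arguments": {
  "targets": [
    [0,0,0,0,140],
    [0,0,0,0,140],
    [0,0,0,0,140],
    [0,0,0,0,140],
    [0,0,0,0,140]
  ],
  "squeeze": 25
}}

```text
time_s: 9.48
eef_pos: [646.5, 55.6, 173.1]
ee_rot: [-0.134, 0.991, -0.001, 0.001]
wrist_force: [0.8, -1.9, 2.3]
finger_gap: 64.2
```

>>> {"name": "move_arm", "arguments": {
  "targets": [
    [0,0,0,0.0333,140],
    [0,0,0,0.0333,140],
    [0,0,0,0.0333,140],
    [0,0,0,0.0333,140],
    [0,0,0,0,140]
  ]
}}

```text
time_s: 10.1
eef_pos: [646.5, 56.7, 173.1]
ee_rot: [0.073, 0.997, 0.0, 0.001]
wrist_force: [0.8, -3.4, 1.6]
finger_gap: 64.3
```

```bash
python3 - <<'E'
from h import *
q=np.load('q.npy');pointer(q,'w4.png')
s=arm.observe();print(s['wrist_force'],s['ft_torque'],s['finger_gap'])
w=cv2.imread('pics/w4.png')[:,:,::-1]
print(blobs(w,(15,120,80),(32,255,255),(100,0,420,300),1),blobs(w,(45,100,40),(85,255,255),(100,0,420,300),1))
Rc,h=cov([*q[:3],0]);print(proj('wrist',np.array([Rc@p+h for p in [[-188,0,10],[-150,0,10]]]),wristT(s)))
E
```

```text
pointer 318 0.732304845697216 [0.6  0.86] need 0.838695154302784
[ 1.32438814 -3.50825936  1.73181259] [ 0.57540976 -0.58676053  0.4846871 ] 64.09200312104717
[(1261, [237.3, 122.5])] [(379, [245.5, 168.0])]
[[237.11703475 122.15847182]
 [245.35167788 167.61558803]]
```

>>> {"name": "move_arm", "arguments": {
  "targets": [
    [0,0,0,0,0],
    [0,0,0,0,0],
    [0,0,0,0,0],
    [0,0,0,-0.044,0],
    [0,0,0,-0.044,0],
    [0,0,0,-0.044,0],
    [0,0,0,-0.044,0],
    [0,0,0,0,140],
    [0,0,0,0,140],
    [0,0,0,0,140],
    [0,0,0,0,140],
    [0,0,0,0,140]
  ],
  "squeeze": 40
}}

```text
time_s: 11.65
eef_pos: [646.4, 55.1, 172.5]
ee_rot: [-0.2, 0.98, -0.001, 0.0]
wrist_force: [3.0, -4.4, -2.9]
finger_gap: 64.7
```

>>> {"name": "move_arm", "arguments": {
  "targets": [
    [0,0,0,0.044,140],
    [0,0,0,0.044,140],
    [0,0,0,0.044,140],
    [0,0,0,0.044,140],
    [0,0,0,0.03,140],
    [0,0,0,0,140]
  ]
}}

```text
time_s: 12.4
eef_pos: [645.2, 57.3, 173.2]
ee_rot: [0.12, 0.993, 0.001, -0.001]
wrist_force: [-3.2, -3.9, 2.7]
finger_gap: 64.2
```

```bash
python3 - <<'E'
from h import *
q=np.load('q.npy');pointer(q,'w5.png')
s=arm.observe();print(s['wrist_force'],s['ft_torque'],s['finger_gap'],s['ee_rot'])
w=cv2.imread('pics/w5.png')[:,:,::-1]
print(blobs(w,(15,120,80),(32,255,255),(100,0,420,300),1),blobs(w,(45,100,40),(85,255,255),(100,0,420,300),1))
Rc,h=cov([*q[:3],0]);print(proj('wrist',np.array([Rc@p+h for p in [[-188,0,10],[-150,0,10]]]),wristT(s)))
E
```

```text
pointer 319 1.120173582417361 [0.98 1.26] need 0.45082641758263886
[-2.62106952 -4.48624909  3.12396764] [1.04099266 0.18635059 0.85505068] 63.880412109590026 [ 1.20254019e-01  9.92742659e-01  7.38984818e-04 -6.61156348e-04]
[(1239, [228.7, 126.7])] [(373, [240.5, 171.2])]
[[228.53408049 126.48648798]
 [240.34927051 170.79038215]]
```

>>> {"name": "move_arm", "arguments": {
  "targets": [
    [0,0,0,0,0],
    [0,0,0,0,0],
    [0,0,0,0,0],
    [0,0,0,-0.052,0],
    [0,0,0,-0.052,0],
    [0,0,0,-0.052,0],
    [0,0,0,-0.05,0],
    [0,0,0,0,140],
    [0,0,0,0,140],
    [0,0,0,0,140],
    [0,0,0,0,140],
    [0,0,0,0,140]
  ],
  "squeeze": 40
}}

```text
time_s: 13.95
eef_pos: [646.4, 55.1, 172.5]
ee_rot: [-0.2, 0.98, -0.001, 0.0]
wrist_force: [3.2, -4.6, -2.8]
finger_gap: 64.8
```

>>> {"name": "move_arm", "arguments": {
  "targets": [
    [0,0,0,0.044,140],
    [0,0,0,0.044,140],
    [0,0,0,0.044,140],
    [0,0,0,0.044,140],
    [0,0,0,0.03,140],
    [0,0,0,0,140]
  ]
}}

```text
time_s: 14.7
eef_pos: [644.9, 57.4, 173.5]
ee_rot: [0.12, 0.993, 0.001, -0.001]
wrist_force: [-4.4, -5.4, 5.7]
finger_gap: 64.1
```

```bash
python3 - <<'E'
from h import *
q=np.load('q.npy');pointer(q,'w6.png')
s=arm.observe();print(s['wrist_force'],s['ft_torque'],s['finger_gap'],s['ee_rot'])
w=cv2.imread('pics/w6.png')[:,:,::-1]
print(blobs(w,(15,120,80),(32,255,255),(100,0,420,300),1),blobs(w,(45,100,40),(85,255,255),(100,0,420,300),1))
Rc,h=cov([*q[:3],0]);print(proj('wrist',np.array([Rc@p+h for p in [[-188,0,10],[-150,0,10]]]),wristT(s)))
E
```

```text
pointer 322 1.5103312193270533 [1.37 1.65] need 0.060668780672946676
[-5.27495319 -4.33965544  5.179297  ] [1.2375282  0.50040844 1.01959714] 63.88434270637505 [ 1.20174804e-01  9.92751887e-01  8.54918094e-04 -9.88212515e-04]
[(1244, [228.8, 127.1])] [(372, [240.5, 171.5])]
[[228.56434163 126.90066757]
 [240.35716826 171.14104395]]
```

>>> {"name": "move_arm", "arguments": {
  "targets": [
    [0,0,0,0.028,140],
    [0,0,0,0,140],
    [0,0,0,0,140]
  ]
}}

```text
time_s: 15.12
eef_pos: [644.6, 57.9, 173.7]
ee_rot: [0.164, 0.987, 0.001, -0.001]
wrist_force: [-6.8, -3.6, 6.2]
finger_gap: 64.3
```

>>> {"name": "move_arm", "arguments": {
  "targets": [
    [0,0,0,0,0],
    [0,0,0,0,0],
    [0,0,0,0,0],
    [0,0,0,-0.05,0],
    [0,0,0,-0.05,0],
    [0,0,-0.2,-0.03,0],
    [0,0,-0.25,0,0],
    [0,0,0,0,0],
    [0,0,0,0,0]
  ]
}}

```text
time_s: 16.25
eef_pos: [645.4, 56.7, 216.6]
ee_rot: [-0.039, 0.999, 0.0, -0.001]
wrist_force: [-0.1, 0.1, 0.1]
finger_gap: 91.8
```

```bash
python3 - <<'E'
from h import *
q=np.load('q.npy');pointer(q,'w7.png')
s=arm.observe();print(s['eef_pos'],s['ee_rot'])
w=cv2.imread('pics/w7.png')[:,:,::-1]
print(blobs(w,(15,120,80),(32,255,255),(100,0,420,300),1),blobs(w,(45,100,40),(85,255,255),(100,0,420,300),1))
Rc,h=cov([*q[:3],0]);print(proj('wrist',np.array([Rc@p+h for p in [[-188,0,10],[-150,0,10],[-90,0,49]]]),wristT(s)))
sd=arm.read_camera('side');print(blobs(sd,(15,120,80),(32,255,255),(250,180,330,240),1),blobs(sd,(45,100,40),(85,255,255),(250,180,330,240),1))
save(0,cv2.resize(w[90:290,140:380],None,fx=3,fy=3,interpolation=2),'w7c.png')
E
```

```text
pointer 198 1.5636440283341737 [1.44 1.69] need 0.007355971665826244
[645.19427749  56.65865031 216.25717911] [-3.90246482e-02  9.99237782e-01 -8.63446667e-05 -9.61367024e-04]
[(908, [257.4, 119.4])] [(269, [256.8, 158.2])]
[[257.14758343 119.47271312]
 [256.52939503 158.27765539]
 [255.7571024  218.55137879]]
[(138, [286.3, 208.4])] [(28, [273.8, 196.5])]
```

View pics/w7c.png

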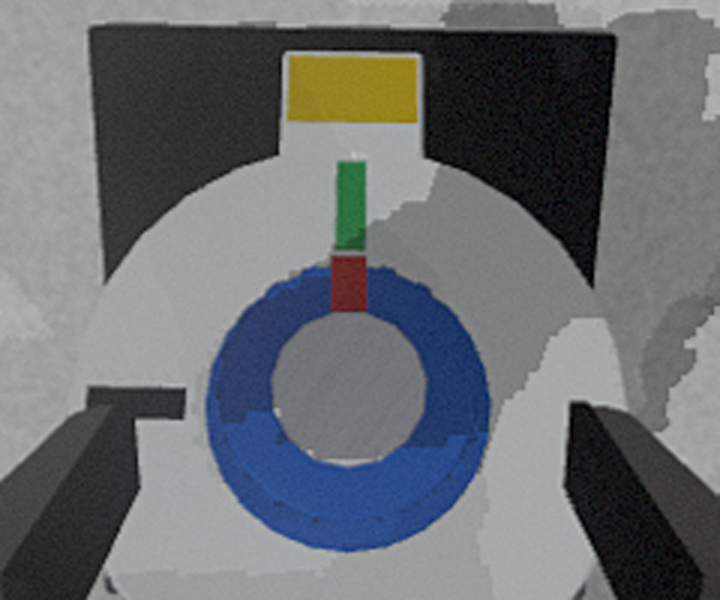

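Red pointer (349, 285) sits in line with the green mark (351, 205). The yellow and green patches are where a shut cover puts them. I'll back off and hand in.

>>> {"name": "move_arm", "arguments": {
  "targets": [
    [0,0,-0.3,0,0],
    [0,0,-0.4,0,0],
    [0,0,0,0,0],
    [0,0,0,0,0]
  ]
}}

```text
time_s: 16.85
eef_pos: [645.3, 56.6, 286.3]
ee_rot: [-0.039, 0.999, -0.0, -0.001]
wrist_force: [-1.1, 0.3, -1.1]
finger_gap: 91.8
```

```bash
python3 - <<'E'
from h import *
s=arm.observe();print(s['time_s'],s['wrist_force'])
for c in ['scene','side']:
    arm.read_camera(c)
    for t in ['mallet','chisel','carving']: print(c,t,[np.round(x['position'],1).tolist() for x in arm.regions_of(c,t)[:1]])
print(arm.finish_job())
E
```

```text
16.85 [-1.06017053  0.34031699 -1.12690548]
scene mallet [[136.4, 331.6]]
scene chisel [[264.7, 169.4]]
scene carving [[209.9, 374.1]]
side mallet [[312.7, 227.5]]
side chisel [[173.7, 309.2]]
side carving [[255.0, 156.1]]
the job is handed in; nothing more can be done
None
```

I shut the white cover and turned the blue collar to the green mark. The gripper then let go and backed off, and I handed the job in at about 17 s.

- **Cover:** I pressed the yellow tab down until the force rose to about 30 N against the stop. That was through the closed fingertips, and the limit for the arm and gripper body is 40 N. After I let go, the tab and green mark were within about 0.3 pixel of where a fully shut cover puts them, in the wrist and side views.
- **Collar:** I turned it clockwise in three gripped strokes and a small final turn. The collar slipped a little in the grip each time, so I measured between strokes. The last reading was 1.564 rad against a target of 1.571, and the picture shows the pointer in line with the mark.
- **Bystanders:** The mallet, chisel and carving were never approached. Their detected positions match the start within 1–3 pixels, except the chisel in the scene view, which read 5 pixels off. The side view put the chisel within 2 pixels, so I take that as detection noise.

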